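# Lock the sprung gate of a flask cradle

### The job

Secure the conical flask in its cradle: by its grey knob, swing the sprung gate bar shut across the open side and, holding it there, push the knob down so that its pin drops into the last slot of the curved strip, next to the white base plate (not the halfway slot). Let go so that the gate stays locked, and do not push the flask about or tip it.

Things in the scene. Friction and masses are not known exactly. Their poses are not given: they have to be found in the camera images.
- knob_grip (a point): Centre of the grey plastic upright knob, 24 mm thick, 34 mm high, on a 10 mm steel pin at the gate bar's free end; it spins freely. Pin up, as found: knob centre 91 mm above the worktop, pin tip 30, collar below the knob 46. It pushes down up to 18 mm (about 1 N friction) and stays where left; down in a slot its centre is at about 73. The strip's top is at 24 mm, so carry it along up.
- gate_hinge (a point): Vertical hinge axis of the gate bar (60 mm pillar with wound spring), 37 mm above the worktop. The knob moves on a 140 mm circle about it. A spring holds the bar at its open stop; shutting turns it 1.30 rad anticlockwise seen from above, to over the shut slot (0.15 rad more is possible). Force at the knob grows from 1 to 3.5 N; let go unlocked, it springs back.
- shut_slot (a point): Middle of the dark floor, 11 mm above the worktop, of the last slot in the curved strip (dark foot, bright raised top) under the knob's path, at the white base plate, 140 mm from the hinge: here the gate is shut. 26 mm wide along the path, 13 mm deep, open to both sides. A like slot halfway (bar turned 0.65 rad) is the wrong one.
- flask_mid (a point): Centre, half-way up, of the glass conical flask (95 mm base, 113 mm high) standing loose on the cradle's 10 mm base plate between 36 mm high wire rails, its axis about 110 mm from the shut slot. Its mouth is 123 mm above the worktop; z is its upright axis. It stays there.
Things that resemble listed ones, but are neither listed nor needed, are in the scene too. What is meant by the part that bears flask_mid is not brown, purple or yellow, and is the larger of those in its own colour.

How it is judged:
By the outcome, as a careful person would: the job done as asked, in the order asked, and still so for the second after the job is handed in, with the robot touching nothing.
It also fails if it takes over 35 s, if anything falls off the work surface, if the arm or the gripper's body presses on something with over 40 N, if the wrist force passes 120 N, or if a joint passes its speed limit or range.

### The arm

A 6-joint arm with a two-finger parallel gripper is mounted at the origin on a cart in front of the work surface, level with it; the furniture and walls round the work are solid. World frame = base frame: x ahead of the robot, y to its left, z up, the work surface at z = 0. Lengths are in mm, angles in degrees, forces in N, time in s.
With the tool pointing down it reaches from about 350 to 850 mm from the base axis. Payload 8.1 kg.
Tool frame: the origin (TCP) lies between the finger pads; the fingertips stand 14 mm ahead of it and the grasp point (between the pads) lies 5 mm behind it; z points along the fingers, x is the direction in which the jaws open and shut, and the axes are right-handed (so a half turn about z gives the same grasp; the last joint's range is limited). The gripper opens to 85 mm and grips with 20 to 120 N. Pads are 22 mm wide; open, the fingers measure 114 mm over their backs; the gripper's body (76 mm by 85 mm) begins 54 mm behind the grasp point. The pads swing forward as they close: fully open they stand 13 mm farther back than shut.
Start: joints at [66.669, 7.471, 85.268, -0, 87.261, -4.893], TCP at [189.743, 569.213, 245.292] pointing down, gripper open.
Joint ranges: [-169.43, 169.43], [-51.17, 129.36], [1.28, 143.12], [-76.62, 256.62], [0, 156.53], [-152.29, 152.29]. Speed limits (degrees/s): [136.94, 136.94, 159.86, 180, 180, 180].

### API

Orientations are given as [roll, pitch, yaw] about the fixed x, y, z axes, in that order (R = Rz(yaw) Ry(pitch) Rx(roll)).
In Python, from bench import r, vision, job gives the robot as it stands.
- The arm moves only by the tool send_rows, never from a script. Its arguments are lists of equal length, an entry for each row: "dp": the shift along the world's x, y, z in mm, a list of three; "rot": the turn, a rotation vector about the world's x, y, z in rad, a list of three. In form: {"dp": [[tx, ty, tz], ...], "rot": [[wx, wy, wz], ...]}. A call has 1 to 5 rows; each row is the pose to reach, as a shift and turn from the pose commanded when the call began; what a row does not reach only later rows make up. A row lasts 1/8 s, in which the tool goes at most 62.5 mm and 10.7 degrees, less where a joint would pass 70% of its speed; a pose out of reach is approached as far as the arm can. A call with a gripper value outside its range is refused whole. "jaw" is the finger opening in mm, from 0 to 85.4, set as the call begins (left out, the last holds). The fingers move at their own pace and stop on an object; "force" is the grip in N (left out, the last holds). Time passes only in rows, so rows that repeat a pose let the fingers close. It gives the time, the measured TCP pose, the force and the opening at its end, in the units of the state.
- r.sense(): the state, without advancing time (a new reading comes with each control period).
- vision.snapshot(name): name is "side" or "top"; returns a dict with "pixels" (420x560x3 uint8, red, green, blue), "depth" (420x560 float32, mm along the optical axis (not along the pixel's ray), 0 where there is no reading), "intrinsics" (3x3 intrinsics, pixels), "k1" (the pictures are not rectified: a ray, as slopes to the right and down, at radius r is drawn at 1 + k1 r^2 times it, then the intrinsics apply), "world_from_camera" (4x4, takes a point from camera to world coordinates). Camera axes: x right, y down, z forward; pixel columns grow to the right and rows downward; lengths in mm; the calibration is good to about 2 mm. A picture is of the moment at which its call begins.
- job.hand_in(): hands the job in, once; it reports no verdict.
The state is a dict: "time": time; "joint_pos": joint angles; "qd": joint speeds; "joint_efforts": joint torques, N m; "tool_pos": TCP position; "tcp_rot": TCP orientation; "ft_force": force on the tool from outside, world axes, zero at the start; "wrist_torque": the same for the moment, N m; "finger_gap": finger opening in mm.
Only numpy, scipy, OpenCV 4.12 (cv2) and the standard library are available. Lean on these libraries where they do the work, as an engineer would, in place of code of your own. Each camera call takes 0.05 s, during which the arm holds its last target.

## Working session

There is one attempt and no reset: what is moved stays moved. The work goes in short steps, Python scripts to look and compute and a tool call to move; the robot and the scene stay as the last step left them, time stands still between calls to the robot, and variables do not carry over. Pictures are saved under pics/ and viewed, and the job is handed in when it is done.

Besides the shell and the picture viewer there is one more tool, called after "Emit:" as name(argument=value, ...) on one line, values as JSON. send_rows: Moves the arm, as the interface text tells. Its arguments: {"type":"object","properties":{"dp":{"type":"array"},"rot":{"type":"array"},"jaw":{"type":"number"},"force":{"type":"number"}},"required":["dp","rot"]}

```bash
mkdir -p pics; cat > h.py <<'E'
import numpy as np,cv2
from bench import r,vision,job
def snap(n,tag):
    s=vision.snapshot(n); cv2.imwrite(f'pics/{tag}.png',s['pixels'][:,:,::-1]); np.savez(f'pics/{tag}.npz',**{k:np.array(v) for k,v in s.items()}); return s
def ray(s,u,v):
    K=s['intrinsics'];d=np.array([K[0,0],K[1,1]]);c=np.array([K[0,2],K[1,2]])
    q=(np.array([u,v],float)-c)/d;k=float(s['k1']);p=q.copy()
    for _ in range(20): p=q/(1+k*(p@p))
    T=s['world_from_camera'];return T[:3,3],T[:3,:3]@np.array([p[0],p[1],1.])
def onz(s,u,v,z):
    o,d=ray(s,u,v);return o+d*(z-o[2])/d[2]
def dep(s,u,v):
    o,d=ray(s,u,v);return o+d*float(s['depth'][int(round(v)),int(round(u))])
def proj(s,P):
    T=s['world_from_camera'];c=T[:3,:3].T@(np.array(P,float)-T[:3,3]);q=c[:2]/c[2];q=q*(1+float(s['k1'])*(q@q));K=s['intrinsics'];return K[0,0]*q[0]+K[0,2],K[1,1]*q[1]+K[1,2]
E
python3 - <<'E'
from h import *
for n in('top','side'):
    s=snap(n,n+'0');print(n,s['world_from_camera'].round(2).tolist(),s['intrinsics'].tolist(),s['k1'])
print(r.sense())
E
```

```text
top [[0.01, -1.0, 0.06, 446.77], [-1.0, -0.01, 0.01, 78.87], [-0.01, -0.06, -1.0, 1183.93], [0.0, 0.0, 0.0, 1.0]] [[416.65748312893965, 0.0, 282.8952610397124], [0.0, 416.65748312893965, 204.96744711032233], [0.0, 0.0, 1.0]] -0.10892474945965373
side [[1.0, 0.03, -0.05, 549.98], [0.06, -0.45, 0.89, -807.0], [0.0, -0.89, -0.45, 527.61], [0.0, 0.0, 0.0, 1.0]] [[386.0333159842855, 0.0, 274.92033997559554], [0.0, 386.0333159842855, 211.34151845908116], [0.0, 0.0, 1.0]] -0.11060701746394086
{'time': 0.1, 'joint_pos': array([ 6.66699470e+01,  7.50956029e+00,  8.53232513e+01, -7.86379084e-04,
        8.72629076e+01, -4.89035615e+00]), 'qd': array([-0.04317986, -0.08211787, -0.1712259 ,  0.04293479,  0.00938481,
       -0.0191983 ]), 'joint_efforts': array([ 1.55491136e-03, -5.70945632e+01, -5.01946557e+01, -1.09812304e-04,
        7.89892831e-03,  6.18307786e-05]), 'tool_pos': array([189.55014504, 568.76772009, 244.36002385]), 'tcp_rot': array([-1.79992623e+02,  9.54377071e-02,  7.15603475e+01]), 'ft_force': array([-0.18790668, -0.15830675, -0.37299114]), 'wrist_torque': array([-0.02310862,  0.04136148, -0.02753781]), 'finger_gap': 85.44767970662747}
```

View pics/top0.png

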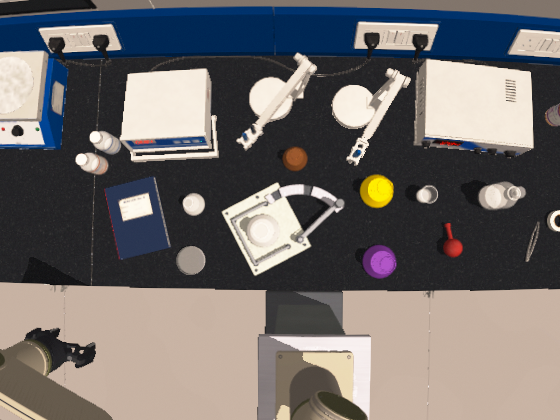

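View pics/side0.png

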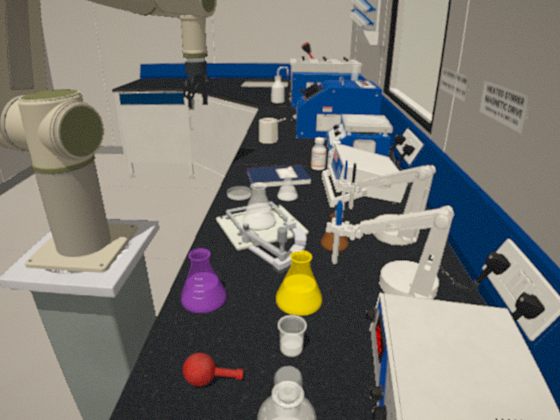

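```bash
python3 - <<'E'
import cv2
a=cv2.imread('pics/top0.png')[165:285,205:365];cv2.imwrite('pics/t0z.png',cv2.resize(a,None,fx=5,fy=5,interpolation=cv2.INTER_CUBIC))
a=cv2.imread('pics/side0.png')[165:285,205:365];cv2.imwrite('pics/s0z.png',cv2.resize(a,None,fx=5,fy=5,interpolation=cv2.INTER_CUBIC))
E
```

```text
(no output)
```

View pics/t0z.png

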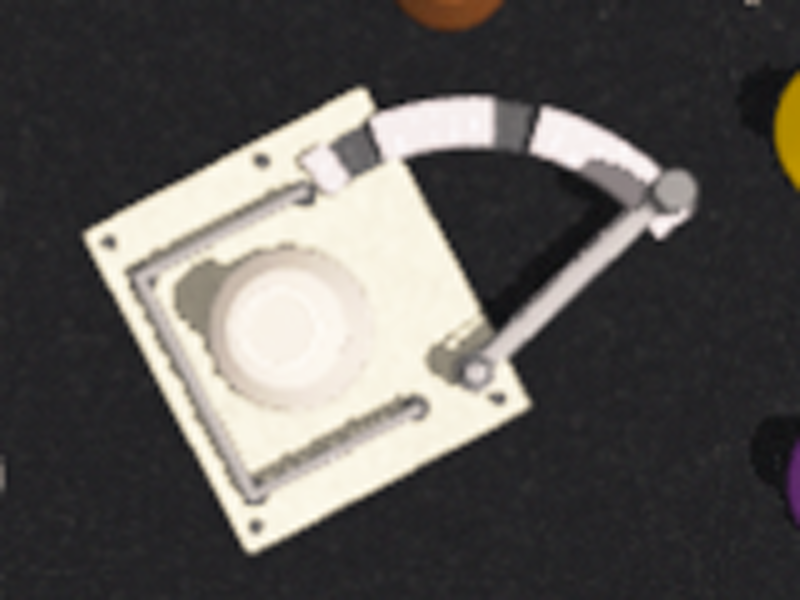

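View pics/s0z.png

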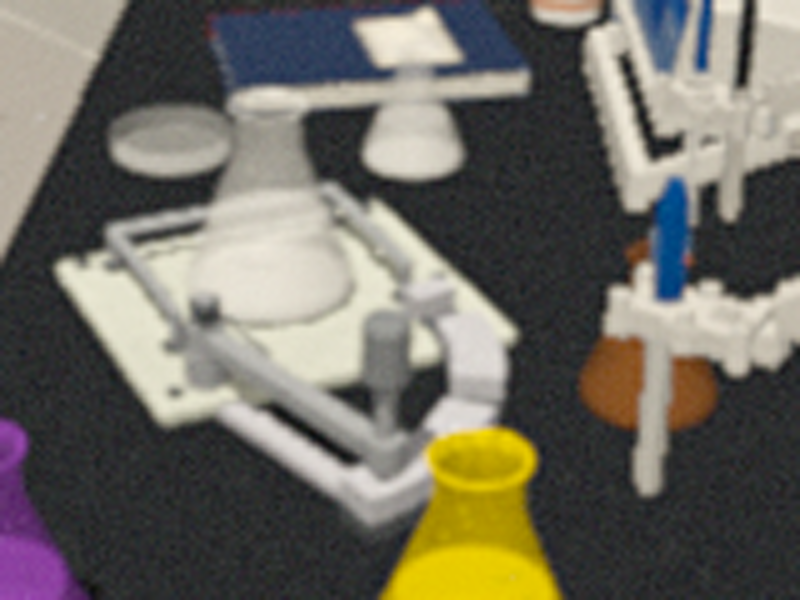

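```bash
python3 - <<'E'
from h import *
def L(t):
    z=np.load(f'pics/{t}.npz');return {k:z[k] for k in z}
s=L('top0');w=L('side0')
f=lambda x,y:(205+x/5-.4,165+y/5-.4)
print('knobtop',onz(s,*f(675,190),108), dep(s,*f(675,190)))
for z in(60,65,70): print('hinge',z,onz(s,*f(478,372),z))
print(dep(s,*f(478,372)))
for n,p in(('shut',(357,149)),('half',(514,127))):print(n,onz(s,*f(*p),11),dep(s,*f(*p)))
print('flaskmouth',onz(s,*f(272,330),123), 'outer base?',onz(s,*f(292,328),20))
print('side flask mouth',onz(w,*f(268,100),123),'knobtop',onz(w,*f(386,322),108),'hinge',onz(w,*f(205,302),60),onz(w,*f(205,302),70))
# refine slots: dark-grey blobs by mask; knob circle
g=cv2.cvtColor(s['pixels'],cv2.COLOR_RGB2GRAY)
print(g[186:204,268:286]);print(g[194:212,332:350])
E
```

```text
knobtop [520.38033045 -55.49617596 108.        ] [520.25415071 -55.26585031 109.84431624]
hinge 60 [424.5452154   44.39234336  60.        ]
hinge 65 [424.64408471  44.5457267   65.        ]
hinge 70 [424.74295401  44.69911005  70.        ]
[424.60769415  44.48927131  63.15966355]
shut [548.60743963 112.18834003  11.        ] [548.73719161 112.23078993   9.50555692]
half [561.87986658  23.56087699  11.        ] [561.85833994  23.57122047  11.21934953]
flaskmouth [446.07066579 151.30054377 123.        ] outer base? [447.23516302 147.16456756  20.        ]
side flask mouth [447.20165773 144.30858545 123.        ] knobtop [520.54230515 -66.23559435 108.        ] hinge [425.82842953  32.52063344  60.        ] [428.48350132  14.56740486  70.        ]
[[ 70 164 225 242 244 244 243 243 244 244 245 196  72  29  51  92 136 180]
 [207 236 245 245 245 244 243 244 244 245 231 175 129 172 198 207 223 237]
 [244 246 246 245 245 244 244 246 245 231 178 191 216 234 240 240 240 240]
 [244 245 246 245 244 244 244 245 236 172 111 215 241 241 240 240 240 240]
 [244 245 246 245 244 243 234 215 175 109  61
[... 1656 characters left out ...]
 87  39  36  34  34  35]
 [134 111  84  77 144 164 164 166 166 167 168 160  88  40  35  35  36  36]
 [132 106  83  76 118 156 167 167 167 168 169 142  76  41  37  35  36  36]
 [124 100 111  87  81 127 161 171 170 168 159 123  65  39  39  37  35  36]
 [115 150 153 124  86  87 130 145 145 172 158 117  63  38  38  36  36  36]
 [173 196 192 164 115 105 115 141 148 215 179 100  48  38  39  48  43  40]
 [207 209 210 194 202 213 214 221 223 205 139  64  34  38  38  48  43  39]
 [210 210 193 220 239 242 242 224 196 118  49  37  36  36  37  37  36  37]
 [210 175 133 213 240 242 224 146  64  35  36  38  39  37  36  34  33  37]
 [177  98  54 141 230 224 150  68  36  36  41  39  41  36  36  37  36  41]]
```

```bash
python3 - <<'E'
from h import *
z=np.load('pics/top0.npz');s={k:z[k] for k in z}
pts=[]
for v in range(60,285):
  for u in range(180,470):
    if s['depth'][v,u]>0:
      p=dep(s,u,v)
      if p[2]>60: pts.append((*p,u,v))
p=np.array(pts)
for c in((520,-55),(562,23),(549,112)):
  d=np.hypot(p[:,0]-c[0],p[:,1]-c[1]);m=(d<150)
  q=p[m];i=np.argsort(d[m]);
  print(c);
  for k in i[::25][:40]: print(q[k].round(),d[m][k].round())
E
```

```text
(520, -55)
[519. -54. 109. 339. 203.] 1.0
[527. -56. 109. 340. 200.] 7.0
[510. -54.  87. 338. 207.] 10.0
[530. -47. 102. 336. 199.] 13.0
[ 542. -153.   69.  374.  196.] 101.0
[ 566. -148.   70.  372.  187.] 104.0
[ 561. -152.  113.  377.  187.] 106.0
[ 568. -151.   79.  374.  186.] 107.0
[628. -72. 148. 348. 159.] 109.0
[628. -79. 131. 350. 160.] 111.0
[627. -93. 141. 356. 160.] 113.0
[631. -85. 143. 353. 158.] 115.0
[ 579. -156.   72.  375.  182.] 117.0
[ 583. -155.   62.  374.  181.] 118.0
[637. -84. 169. 354. 154.] 120.0
[ 539. -176.   76.  383.  197.] 123.0
[642. -83. 154. 353. 153.] 125.0
[ 541. -181.   77.  385.  196.] 128.0
[ 542. -185.   73.  386.  196.] 132.0
[ 644. -108.  143.  362.  153.] 135.0
[422.  42.  61. 301. 240.] 138.0
[657. -82. 128. 351. 149.] 140.0
[ 564. -189.   89.  389.  187.] 142.0
[ 546. -196.   60.  389.  195.] 144.0
[662. -95. 143. 357. 146.] 148.0
(562, 23)
[526. -43.  86. 334. 201.] 76.0
[515. -45.  92. 335. 205.] 83.0
[644.  49.  65. 299. 158.] 86.0
[641.  66.  79. 293. 158.] 90.0
[512. -57. 106. 340. 206.] 94.0
[661.  50.  88. 299. 150.] 103.0
[667.  
[... 396 characters left out ...]
. 218.] 75.0
[477. 153.  70. 260. 219.] 83.0
[466. 138.  86. 265. 223.] 87.0
[461. 133.  92. 267. 225.] 90.0
[458. 136. 117. 265. 226.] 94.0
[453. 134. 117. 266. 228.] 99.0
[638.  63.  67. 294. 160.] 101.0
[637.  55.  87. 297. 159.] 105.0
[443. 131. 123. 267. 232.] 108.0
[654.  74.  80. 290. 153.] 112.0
[447. 167. 124. 253. 230.] 115.0
[432. 133.  85. 267. 236.] 119.0
[429. 135.  80. 266. 237.] 122.0
[437. 167. 121. 253. 234.] 124.0
[663.  58.  77. 296. 150.] 126.0
[424. 143.  79. 263. 239.] 129.0
[431. 174.  67. 252. 236.] 133.0
[421. 157.  75. 258. 240.] 136.0
[665. 187. 128. 246. 145.] 139.0
[679. 170. 128. 253. 140.] 142.0
[671. 190. 125. 245. 143.] 145.0
[680. 181. 167. 247. 136.] 148.0
```

Emit:
send_rows(dp=[[26,-49,0],[52,-98,0],[78,-147,0],[104,-196,0],[130,-245,0]], rot=[[0,0,0],[0,0,0],[0,0,0],[0,0,0],[0,0,0]], jaw=60)

```text
time: 0.72
tool_pos: [320.1, 322.5, 244.9]
tcp_rot: [-180.0, 0.0, 71.6]
ft_force: [1.5, 0.3, -0.2]
finger_gap: 60.0
```

Emit:
send_rows(dp=[[26,-49,0],[52,-98,0],[78,-147,0],[104,-196,0],[130,-245,-20]], rot=[[0,0,0],[0,0,0],[0,0,0],[0,0,0],[0,0,0]])

```text
time: 1.35
tool_pos: [451.3, 77.5, 226.6]
tcp_rot: [179.8, -0.1, 71.6]
ft_force: [1.5, 1.3, -0.4]
finger_gap: 59.9
```

Emit:
send_rows(dp=[[26,-49,-25],[52,-98,-50],[71,-135,-65],[71,-135,-65],[71,-135,-65]], rot=[[0,0,0],[0,0,0],[0,0,0],[0,0,0],[0,0,0]])

```text
time: 1.98
tool_pos: [520.3, -55.5, 160.0]
tcp_rot: [-179.9, -0.0, 71.5]
ft_force: [-0.1, 0.2, 0.5]
finger_gap: 59.9
```

```bash
python3 - <<'E'
from h import *
snap('top','t1');snap('side','s1');print(r.sense()['tool_pos'],r.sense()['ft_force'])
a=cv2.imread('pics/s1.png')[145:285,205:365];cv2.imwrite('pics/s1z.png',cv2.resize(a,None,fx=4,fy=4))
E
```

```text
[520.72192631 -54.88808321 160.7680135 ] [ 1.43670912 -0.32683487  0.1522259 ]
```

View pics/s1z.png

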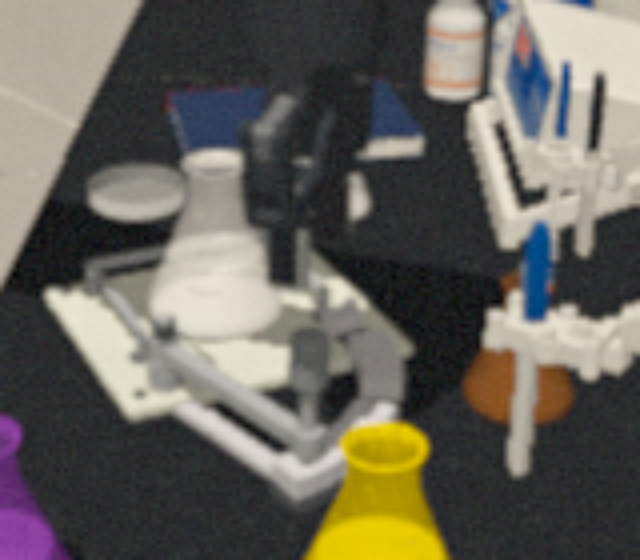

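```bash
python3 - <<'E'
from h import *
z=np.load('pics/side0.npz');w={k:z[k] for k in z}
f=lambda x,y:(205+x/5-.4,165+y/5-.4)
for p in((386,322),(386,345),(386,365),(205,302),(268,100),(205,360)): print(p,dep(w,*f(*p)))
for P in((520.5,-55.5,108),(520.5,-55.5,74),(424.6,44.5,63),(424.6,44.5,10),(548.6,112.2,11)):
  u,v=proj(w,P);print(P,(u+.4-205)*5,(v+.4-165)*5)
E
```

```text
(386, 322) [520.43091341 -63.43288052 106.41236706]
(386, 345) [520.8596193  -70.73600658  98.90355807]
(386, 365) [520.98267851 -70.75676876  88.66640803]
(205, 302) [424.94922605  38.46568588  56.68858868]
(268, 100) [446.08966038 154.60079003 118.62247047]
(205, 360) [425.13864886  29.97468383  27.77277216]
(520.5, -55.5, 108) 387.0227411092006 310.1528252175866
(520.5, -55.5, 74) 386.1137574834365 375.56124750972504
(424.6, 44.5, 63) 205.47020329676315 285.28150291853296
(424.6, 44.5, 10) 208.67640499869722 375.2368156437724
(548.6, 112.2, 11) 450.47144857345614 317.64792779408594
```

Emit:
send_rows(dp=[[0,-1,-30],[0,-1,-55],[0,-1,-72],[0,-1,-72]], rot=[[0,0,0],[0,0,0],[0,0,0],[0,0,0]])

```text
time: 2.58
tool_pos: [519.8, -56.0, 87.3]
tcp_rot: [-179.9, 0.0, 71.6]
ft_force: [0.1, 0.4, -0.3]
finger_gap: 59.6
```

Emit:
send_rows(dp=[[0,0,0],[0,0,0],[0,0,0],[0,0,0]], rot=[[0,0,0],[0,0,0],[0,0,0],[0,0,0]], jaw=15, force=30)

```text
time: 3.08
tool_pos: [521.5, -56.9, 89.0]
tcp_rot: [179.9, -0.0, 71.6]
ft_force: [2.3, 0.0, -0.7]
finger_gap: 23.1
```

```bash
python3 - <<'E'
from h import *
snap('top','t2');snap('side','s2');q=r.sense();print(q['tool_pos'],q['ft_force'],q['wrist_torque'],q['finger_gap'])
a=cv2.imread('pics/s2.png')[145:285,205:365];b=cv2.imread('pics/t2.png')[145:285,225:385];cv2.imwrite('pics/2z.png',cv2.resize(np.hstack([a,b]),None,fx=2.5,fy=2.5))
E
```

```text
[521.35716308 -56.92386004  88.78777198] [2.29214086 0.42197804 0.60405508] [ 0.06593023 -0.40388093  0.06019637] 22.837262446214165
```

View pics/2z.png

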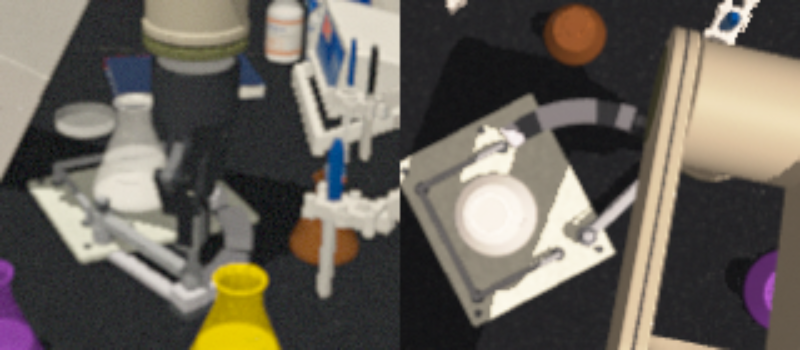

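```bash
python3 -c "
import numpy as np
t=np.radians(-46.2+np.arange(0,76,5));p=139.7*np.c_[np.cos(t),np.sin(t)]
for i in(0,5,10):print((p[i+1:i+6]-p[i]).round(1).tolist())"
```

```text
[[8.4, 8.8], [16.0, 18.3], [22.8, 28.5], [28.7, 39.2], [33.6, 50.3]]
[[3.9, 11.5], [6.8, 23.4], [8.6, 35.4], [9.4, 47.6], [9.1, 59.8]]
[[-1.3, 12.1], [-3.7, 24.1], [-7.1, 35.8], [-11.6, 47.1], [-17.0, 58.0]]
```

Emit:
send_rows(dp=[[8.4,8.8,0],[16.0,18.3,0],[22.8,28.5,0],[28.7,39.2,0],[33.6,50.3,0]], rot=[[0,0,0],[0,0,0],[0,0,0],[0,0,0],[0,0,0]])

```text
time: 3.8
tool_pos: [555.3, -5.7, 88.5]
tcp_rot: [179.9, 0.0, 71.6]
ft_force: [3.3, -3.6, -0.4]
finger_gap: 23.1
```

Emit:
send_rows(dp=[[3.9,11.5,0],[6.8,23.4,0],[8.6,35.4,0],[9.4,47.6,0],[9.1,59.8,0]], rot=[[0,0,0],[0,0,0],[0,0,0],[0,0,0],[0,0,0]])

```text
time: 4.42
tool_pos: [564.3, 54.4, 88.5]
tcp_rot: [179.9, -0.0, 71.6]
ft_force: [4.1, -3.6, -0.6]
finger_gap: 23.2
```

Emit:
send_rows(dp=[[-1.3,12.1,0],[-3.7,24.1,0],[-7.1,35.8,0],[-11.6,47.1,0],[-17.0,58.0,0]], rot=[[0,0,0],[0,0,0],[0,0,0],[0,0,0],[0,0,0]])

```text
time: 5.05
tool_pos: [547.0, 112.6, 88.5]
tcp_rot: [179.9, -0.0, 71.6]
ft_force: [5.9, -1.0, -0.2]
finger_gap: 23.0
```

```bash
python3 - <<'E'
from h import *
snap('top','t3');snap('side','s3');q=r.sense();print(q['tool_pos'],q['ft_force'],q['wrist_torque'],q['finger_gap'])
a=cv2.imread('pics/s3.png')[145:285,205:365];b=cv2.imread('pics/t3.png')[145:285,205:365];cv2.imwrite('pics/3z.png',cv2.resize(np.hstack([a,b]),None,fx=2.5,fy=2.5))
cv2.imwrite('pics/3s.png',cv2.resize(cv2.imread('pics/s3.png')[165:265,230:350],None,fx=6,fy=6,interpolation=cv2.INTER_CUBIC))
E
```

```text
[546.70279842 113.08288188  88.44117374] [ 6.04020979 -1.46179082 -2.06859682] [-0.14424414 -0.96488784  0.0258452 ] 22.907849856959515
```

View pics/3z.png

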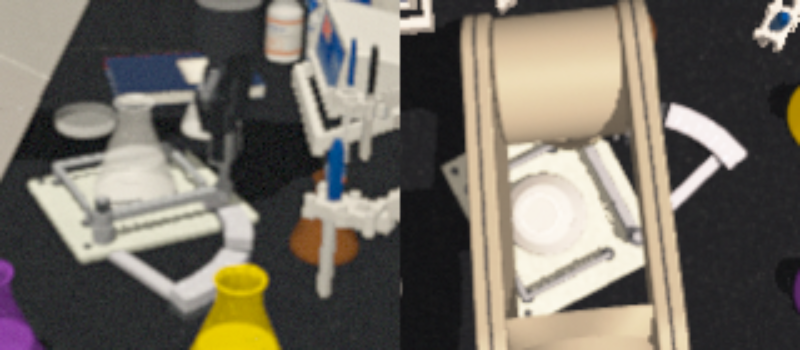

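View pics/3s.png

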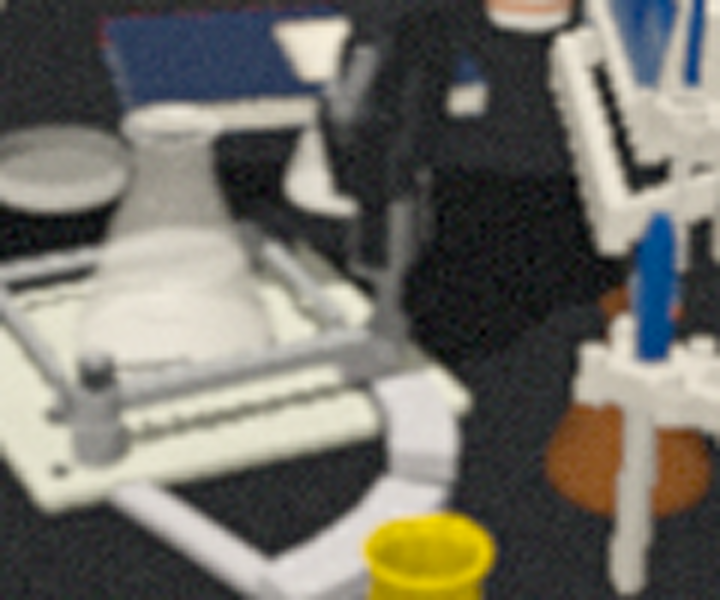

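Emit:
send_rows(dp=[[1.5,-1,0],[1.5,-1,-4],[1.5,-1,-8],[1.5,-1,-12],[1.5,-1,-12]], rot=[[0,0,0],[0,0,0],[0,0,0],[0,0,0],[0,0,0]])

```text
time: 5.78
tool_pos: [548.2, 110.2, 75.7]
tcp_rot: [180.0, -0.0, 71.5]
ft_force: [6.1, 0.0, -2.0]
finger_gap: 23.0
```

Emit:
send_rows(dp=[[0,0,-3],[0,0,-6],[0,0,-8],[0,0,-8]], rot=[[0,0,0],[0,0,0],[0,0,0],[0,0,0]])

```text
time: 6.28
tool_pos: [549.6, 109.6, 71.2]
tcp_rot: [179.8, -0.0, 71.5]
ft_force: [-2.1, -6.0, 22.7]
finger_gap: 23.1
```

```bash
python3 - <<'E'
from h import *
snap('side','s4');q=r.sense();print(q['tool_pos'],q['ft_force'],q['finger_gap'])
cv2.imwrite('pics/4s.png',cv2.resize(cv2.imread('pics/s4.png')[165:265,230:350],None,fx=6,fy=6,interpolation=cv2.INTER_CUBIC))
E
```

```text
[549.54957885 109.6432005   71.1558598 ] [-2.91822939 -5.2608999  22.67836504] 23.08745169456144
```

View pics/4s.png

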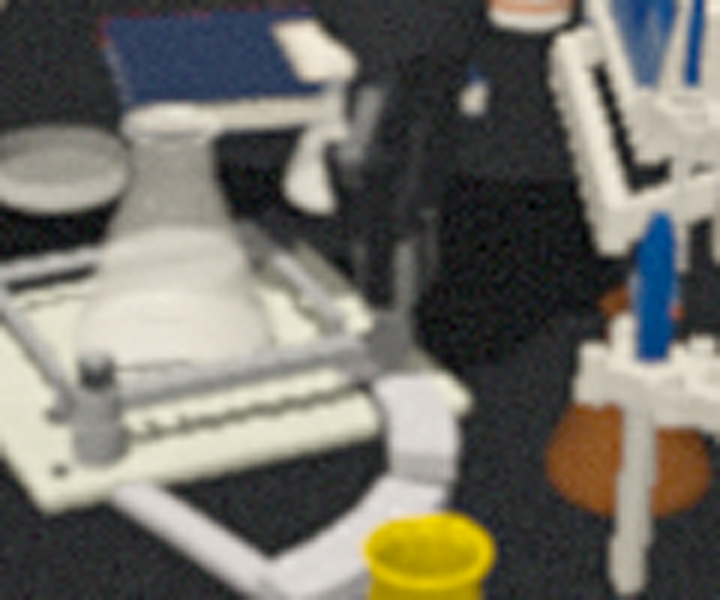

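Emit:
send_rows(dp=[[0,0,2],[0,0,2.5],[0,0,2.5]], rot=[[0,0,0],[0,0,0],[0,0,0]])

```text
time: 6.7
tool_pos: [548.7, 110.1, 71.6]
tcp_rot: [179.9, -0.0, 71.5]
ft_force: [3.0, -2.2, 6.9]
finger_gap: 23.0
```

Emit:
send_rows(dp=[[0,0,0],[0,0,0],[0,0,0],[0,0,0]], rot=[[0,0,0],[0,0,0],[0,0,0],[0,0,0]], jaw=55)

```text
time: 7.2
tool_pos: [547.5, 110.4, 70.4]
tcp_rot: [-180.0, 0.0, 71.6]
ft_force: [0.3, -0.8, -0.4]
finger_gap: 55.1
```

```bash
python3 - <<'E'
from h import *
snap('side','s5');q=r.sense();print(q['tool_pos'],q['ft_force'],q['finger_gap'])
cv2.imwrite('pics/5s.png',cv2.resize(cv2.imread('pics/s5.png')[165:265,230:350],None,fx=6,fy=6,interpolation=cv2.INTER_CUBIC))
E
```

```text
[547.67862684 110.39126737  70.52132808] [ 0.61876605 -0.27451323 -1.01082703] 55.03871166752741
```

View pics/5s.png

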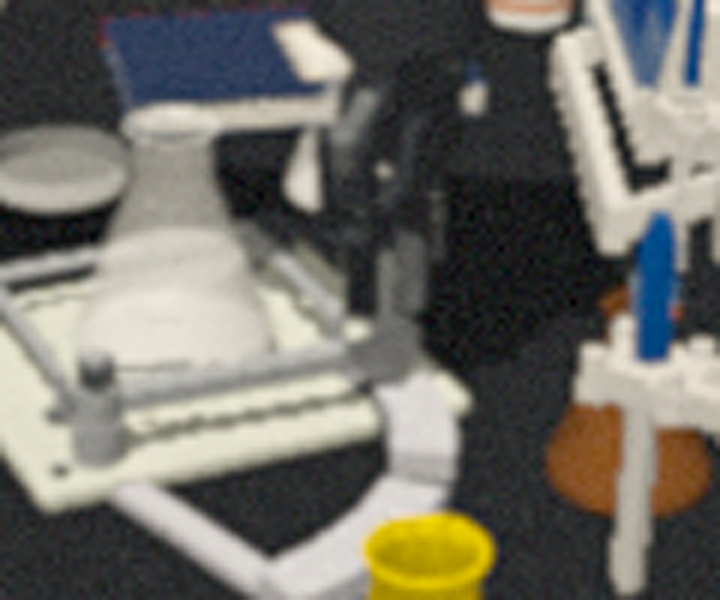

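Gate holds. Retreat straight up, then sideways off for a clear view.

Emit:
send_rows(dp=[[0,0,15],[0,0,45],[0,0,85],[0,0,130],[0,0,170]], rot=[[0,0,0],[0,0,0],[0,0,0],[0,0,0],[0,0,0]])

```text
time: 7.88
tool_pos: [548.2, 110.4, 244.0]
tcp_rot: [179.9, -0.1, 71.6]
ft_force: [-0.3, -0.9, 0.1]
finger_gap: 54.9
```

Emit:
send_rows(dp=[[-25,45,0],[-50,90,0],[-75,135,0],[-100,180,0],[-130,225,0]], rot=[[0,0,0],[0,0,0],[0,0,0],[0,0,0],[0,0,0]])

```text
time: 8.5
tool_pos: [417.2, 336.7, 242.3]
tcp_rot: [179.9, -0.1, 71.5]
ft_force: [1.6, -0.2, -0.2]
finger_gap: 55.0
```

Emit:
send_rows(dp=[[-25,35,0],[-50,70,0],[-75,105,0],[-75,105,0]], rot=[[0,0,0],[0,0,0],[0,0,0],[0,0,0]])

```text
time: 9.0
tool_pos: [341.1, 442.4, 242.0]
tcp_rot: [-180.0, -0.1, 71.8]
ft_force: [0.3, -0.6, 0.6]
finger_gap: 55.0
```

```bash
python3 - <<'E'
from h import *
s=snap('side','s6');t=snap('top','t6');q=r.sense();print(q['time'],q['tool_pos'],q['ft_force'])
a=cv2.imread('pics/s6.png')[165:265,230:350];b=cv2.imread('pics/t6.png')[165:285,205:349]
cv2.imwrite('pics/6.png',np.hstack([cv2.resize(x,(400,333),interpolation=cv2.INTER_CUBIC) for x in(a,b)]))
C=np.array([424.6,44.5])
P=[]
for v in range(160,290):
  for u in range(200,380):
    if t['depth'][v,u]>0:
      p=dep(t,u,v)
      if p[2]>70 and abs(np.hypot(*(p[:2]-C))-140)<16 and p[0]>500: P.append((*p,u,v))
P=np.array(P);print(len(P),np.median(P,0),P[:,2].max())
k=np.median(P,0)[:2]-C;print(np.hypot(*k),np.radians(np.degrees(np.arctan2(k[1],k[0]))+46.2))
E
```

```text
9.1 [342.92716734 440.39746501 241.63506048] [-0.42801996 -0.33123192 -0.50394801]
65 [550.78851312 104.7916407   90.11873254 278.         191.        ] 93.32735661937022
139.8521461487965 1.2520645778879722
```

View pics/6.png

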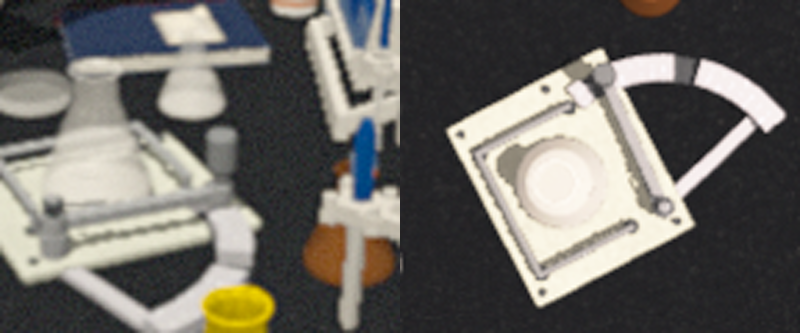

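```bash
python3 -c "
from bench import job
print(job.hand_in())"
```

```text
the job is handed in; nothing more can be done
None
```

The gate is locked shut across the flask. I gripped the knob, swung it about 75° along its arc with the pin up, and pushed it down about 17 mm into the last slot by the base plate. Then I let go and backed the arm well away.

**Last checks, after letting go:**
- **Pin down:** the knob's top is at about 90 mm, so its centre is at about 73 mm, as expected in a slot.
- **Right slot:** the knob is 140 mm from the hinge, with the bar turned about 1.25 rad. That fits the pin resting against the shut slot's wall on the spring side. The halfway slot is empty in the top view.
- **Flask:** it looks upright and in its place. I judged this by eye from the pictures and did not measure it.
- **Clear of everything:** the gripper was empty and touching nothing, with the clock at 9.1 s. The largest force I saw on any reading was about 23 N, when the knob bottomed out.

**One disagreement:** before the grasp, the two cameras put the knob about 3 mm apart in y. I took a value between them, and the grip closed on the knob cleanly.

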